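# Lay out a bearing kit in fitting order

## Task

Lay the bearing kit out on the dark layout board: the blue box in the outlined field beside the green block, the red box in the field beside the yellow block, both upright, lengthways along the board and inside their white outlines, and the brass bush between them, standing on its flange in the centre of the middle field. Put the bearing flat on top of the blue box, centred on it. Leave the plain green box and the orange filter where they are.

Things in the scene. Friction and masses are not known exactly. Their poses are not given: they have to be found in the camera images.
- board: Flat dark steel layout board lying fixed on the bench, 100 mm (its x) by 460 mm (its y), 4 mm thick; origin at the centre of its underside, z up. Three white-outlined fields lie in a row along its y, on its centre line: the middle one (78 x 78 mm) at y = 0, the two outer ones (78 mm in x, 112 mm in y) at y = -125 and +125 mm. Its x points roughly away from the robot.
- green_block: Fixed green end block, 70 x 24 mm and 22 mm high, standing across one end of the board, centred 205 mm from the board's centre along its length and 80 mm from the centre of the outer field beside it; origin at the centre of its underside. Green and yellow may be at either end.
- yellow_block: Fixed yellow end block, same size, standing in the same way at the other end of the board; origin at the centre of its underside.
- blue_box: Blue rigid carton with a white band, loose, 90 mm (its x) by 55 mm (its y), 40 mm high, about 0.35 kg; origin at the centre of its underside, z up.
- red_box: Red rigid carton with a white band, loose, 90 mm (its x) by 55 mm (its y), 32 mm high, about 0.25 kg; origin at the centre of its underside, z up.
- bush: Brass flanged bush, loose, standing on its flange: tube 40 mm outside diameter, 45 mm high overall, flange 54 mm diameter and 7 mm thick at the bottom, about 0.28 kg; origin at the centre of its underside, z along its axis, up.
- bearing: Steel ball bearing with a black seal, loose, lying flat: ring of 52 mm outside diameter, 23 mm bore, 18 mm high, about 0.18 kg; origin at the centre of its underside, z along its axis, up.
- green_box: Plain green carton without a band, 90 x 55 mm, 36 mm high, loose, not part of the kit, to be left where it is; origin at the centre of its underside.
- filter: Orange oil-filter canister with a steel foot, 64 mm diameter, 66 mm high, loose, standing, not part of the kit, to be left where it is; origin at the centre of its underside.

How it is judged:
At the end, for the whole second after the job is handed in: Blue box in the field by the green block, red box in that by the yellow block: within 15 mm along and across the board, 0.3 rad of lengthways. Bush upright within 15 mm of the board's centre. Bearing flat on the blue box, within 12 mm of its centre. All upright, released, at rest (horizontal distance between blue_box and green_block between 0.065 and 0.095 m and x of blue_box in the frame of board between -0.015 and 0.015 m and horizontal distance between each of blue_box, red_box and board below 0.16 m and angle between the x axis of each of blue_box, red_box and the y axis of board, either way round below 0.3 rad and horizontal distance between red_box and yellow_block between 0.065 and 0.095 m and x of red_box in the frame of board between -0.015 and 0.015 m and horizontal distance between bush and board below 0.015 m and horizontal distance between bearing and blue_box below 0.012 m and z of blue_box in the frame of board between 0.002 and 0.008 m and z of bush in the frame of board between 0.002 and 0.008 m and z of red_box in the frame of board between 0.002 and 0.008 m and z of bearing in the frame of blue_box between 0.036 and 0.044 m and angle between each of blue_box, bush, red_box, bearing's own z axis and vertical below 0.1 rad and linear speed of each of blue_box, bush, red_box, bearing below 0.01 m/s and angular speed of each of blue_box, bush, red_box, bearing below 0.1 rad/s); the robot touches nothing.
It fails at once if the plain green box is shifted by more than 15 mm (distance of green_box from where it was at the start of the episode above 0.015 m).
It fails at once if the orange filter is shifted by more than 15 mm (distance of filter from where it was at the start of the episode above 0.015 m).
It also fails if it takes over 106 s, if anything falls off the work surface, if the arm or the gripper's body presses on something with over 40 N, if the wrist force passes 120 N, or if a joint passes its speed limit or range.

## Robot

A 7-joint arm with a two-finger parallel gripper is mounted at the origin on the work surface. World frame = base frame: x ahead of the robot, y to its left, z up, the work surface at z = 0. Lengths are in m, angles in rad, forces in N, time in s.
With the tool pointing down it reaches from about 0.425 to 0.8 m from the base axis. Payload 8.3 kg.
Tool frame: the origin (TCP) lies midway between the tips of the shut fingers; the grasp point (between the pads) lies r.hold_point_z behind it (r.hold_point_z is the distance from the TCP to the grasp point, in m); z points along the fingers, y is the line along which they close (so a half turn about z gives the same grasp; the last joint's range is limited). The gripper opens to 85 mm and grips with 20 to 120 N. Pads are 22 mm wide; open, the fingers measure 114 mm over their backs; the gripper's body (76 mm by 85 mm) begins 54 mm behind the grasp point. The pads swing forward as they close: fully open they stand 13 mm farther back than shut.
Start: joints at [1.136, 0.383, 0.016, 1.37, -0.006, 1.388, -0.046], TCP at [0.227, -0.582, 0.231] pointing down, gripper open.
Joint ranges: [-2.95, 2.95], [-0.25, 2.06], [-1.52, 1.56], [0.18, 2.33], [-1.44, 4.58], [0.02, 2.06], [-3.01, 3.01]. Speed limits (rad/s): [2.39, 2.39, 3.01, 3.01, 3.14, 3.14, 3.14].

## Interface

Orientations are given as a unit quaternion [x, y, z, w].
In Python, from bench import r gives the robot as it stands.
- The arm moves only by the tool jog_arm, never from a script. Its argument "plan" is text: rows parted by semicolons, each of 6 numbers parted by spaces: the shift along the tool's x, y, z in cm, then the turn, a rotation vector about the tool's x, y, z in rad. In form: tx ty tz rx ry rz; .... A call has exactly 10 rows; each row is the pose to reach, as a shift and turn from the pose commanded when the call began, along the tool's axes at that moment; what a row does not reach only later rows make up. A row lasts 1/10 s, in which the tool goes at most 50 mm and 8.59 degrees, less where a joint would pass 70% of its speed; a pose out of reach is approached as far as the arm can. A call with a gripper value outside its range is refused whole. "gripper" is the closure in counts, from 0 (fully open) to 255 (shut), set as the call begins (left out, the last holds). The fingers move at their own pace and stop on an object; "force" is the grip in N (left out, the last holds). Time passes only in rows, so rows that repeat a pose let the fingers close, or fill a call up. It gives the time, the measured TCP pose, the force, the opening and the grip force at its end, in the units of the state.
- r.read_state(): the state, without advancing time (a new reading comes with each control period).
- r.snapshot(name): name is "side" or "top"; returns a dict with "img" (420x560x3 uint8, blue, green, red), "fx", "fy", "cx", "cy" (pixels), "k1" (the pictures are not rectified: a ray, as slopes to the right and down, at radius r is drawn at 1 + k1 r^2 times it, then the intrinsics apply), "origin" and "rotation" of the camera in the world. Camera axes: x right, y down, z forward; pixel columns grow to the right and rows downward; lengths in m; the calibration is good to about 2 mm. A picture is of the moment at which its call begins. There is no depth.
- r.job_done(): hands the job in; it is judged then, once.
The state is a dict: "t": time; "joints": joint angles; "qvel": joint speeds; "joint_efforts": joint torques, N m; "tool_pos": TCP position; "tool_rot": TCP orientation; "wrist_force": force on the tool from outside, world axes, zero at the start; "moment": the same for the moment, N m; "grip_width": finger opening in m; "gripper_force": force on a finger pad.
Only numpy, scipy, OpenCV 4.12 (cv2) and the standard library are available. Lean on these libraries where they do the work, as an engineer would, in place of code of your own. Each camera call takes 0.05 s, during which the arm holds its last target. There are 200 camera calls.

## Working session

There is one attempt and no reset: what is moved stays moved. The work goes in short steps, Python scripts to look and compute and a tool call to move; the robot and the scene stay as the last step left them, time stands still between calls to the robot, and variables do not carry over. Pictures are saved under pics/ and viewed, at most 14 in all, crops included, and the job is handed in when it is done.

Besides the shell and the picture viewer there is one more tool, called after "Call:" as name(argument=value, ...) on one line, values as JSON. jog_arm: Moves the arm, as the interface text tells. Its arguments: {"type":"object","properties":{"plan":{"type":"string"},"gripper":{"type":"number"},"force":{"type":"number"}},"required":["plan"]}

```bash
ls; mkdir -p pics
python3 - <<'E'
from bench import r
import cv2,numpy as np
print(r.read_state(), r.hold_point_z)
for n in("side","top"):
    s=r.snapshot(n); cv2.imwrite(f"pics/{n}0.png",s["img"]); print({k:v for k,v in s.items() if k!="img"})
E
```

```text
pics
{'t': 0.0, 'joints': array([ 1.1360954 ,  0.3842595 ,  0.01636207,  1.37117682, -0.0062687 ,
        1.38820983, -0.04651355]), 'qvel': array([-0.00010564, -0.00049057, -0.00166096,  0.00088928,  0.00031648,
       -0.00112719,  0.00116832]), 'joint_efforts': array([-3.82891449e-04, -6.27607656e+01,  8.43915101e-01, -3.71816540e+01,
        1.64831453e-02,  1.43069701e-02,  4.41825034e-05]), 'tool_pos': array([ 0.22689995, -0.58180432,  0.23025523]), 'tool_rot': array([ 9.82763548e-01,  1.84864289e-01, -2.16771426e-04, -9.78099686e-04]), 'wrist_force': array([-0.04562736,  1.20961086, -0.4062086 ]), 'moment': array([-0.02130062,  0.03988662, -0.01923006]), 'gripper_force': 0.0, 'grip_width': 0.0853229093754893} 0.0187
{'fx': 465.1708722385513, 'fy': 465.1708722385513, 'cx': 279.05574429682565, 'cy': 214.18990416942933, 'k1': -0.16046432919998377, 'origin': array([0.04850491, 0.82741949, 1.08579211]), 'rotation': array([-0.23516282,  0.89828161, -0.35720554,  0.10095938])}
{'fx': 497.3187993732145, 'fy': 497.3187993732145, 'cx': 275.6712592136346, 'cy': 214.84883639849576, 'k1': -0.039893849509396194, 'origin': array([ 0.40938501, -0.01893524,  1.18789226]), 'rotation': array([ 0.70728637, -0.70433551,  0.03543652, -0.04900755])}
```

View pics/top0.png

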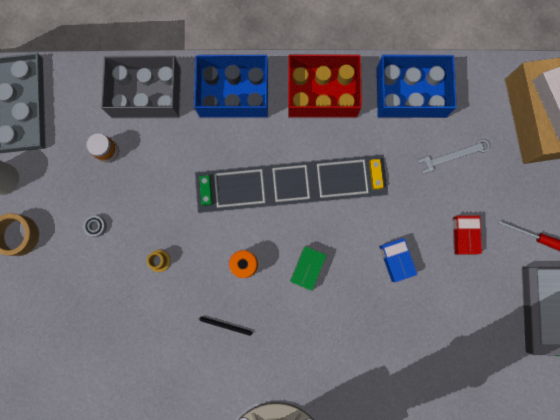

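View pics/side0.png

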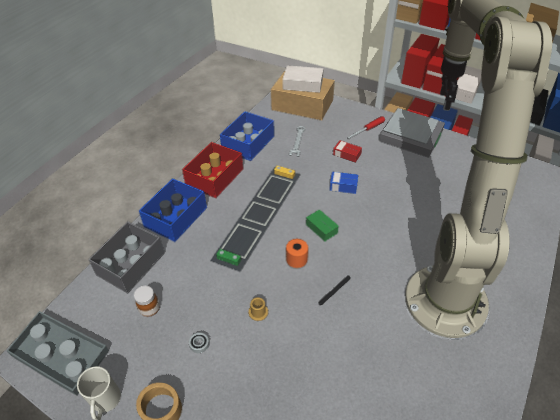

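The top view shows the board at rows 155–210, green block at (205,188), yellow at (377,174), blue box (398,260), red box (468,236), bush (158,261), bearing (95,226), green box (308,268) and filter (243,264). In the side view they are blue (344,182), red (347,151), bush (258,308) and bearing (198,341). Next I'll enlarge the crops.

Run:
```python
import cv2,numpy as np
c={'top':[(398,260),(468,236),(158,261),(95,226)],'side':[(344,182),(347,151),(258,308),(198,341)]}
rows=[]
for n in c:
    im=cv2.imread(f"pics/{n}0.png")
    rows.append(np.hstack([cv2.resize(im[y-25:y+25,x-25:x+25],(200,200),interpolation=cv2.INTER_NEAREST) for x,y in c[n]]))
cv2.imwrite("pics/m.png",np.vstack(rows))
```

```text
(no output)
```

View pics/m.png

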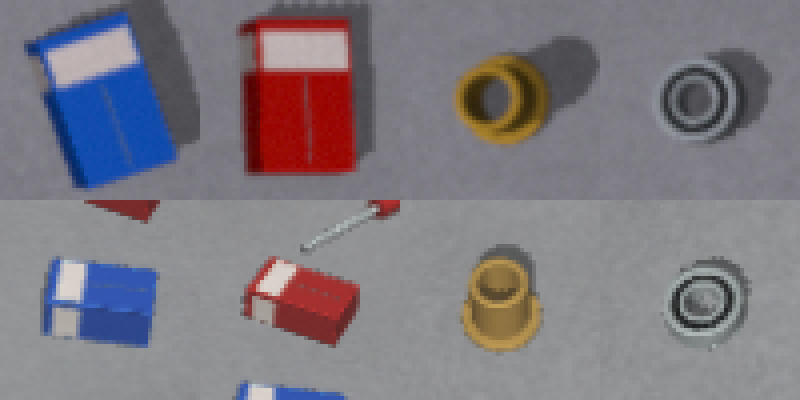

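The crops show clean top faces: blue about (38,43),(126,13),(177,158),(87,187) in its 4x tile, red about (57,18)–(156,172), and rim centres for the bush and bearing. I'll triangulate these centres and find the white outlines in both views.

```bash
cat > h.py <<'E'
import cv2,numpy as np
from scipy.spatial.transform import Rotation as R
from bench import r
def ray(s,p):
    K=np.array([[s['fx'],0,s['cx']],[0,s['fy'],s['cy']],[0,0,1]])
    p=np.array(p,float).reshape(-1,1,2)
    u=cv2.undistortPoints(p,K,np.array([s['k1'],0,0,0]))[:,0]
    d=np.c_[u,np.ones(len(u))]@R.from_quat(s['rotation']).as_matrix().T
    return d/np.linalg.norm(d,axis=1)[:,None]
def plane(s,p,z):
    d=ray(s,p); o=s['origin']; return o+d*((z-o[2])/d[:,2])[:,None]
def tri(s1,p1,s2,p2):
    out=[]
    for a,b in zip(ray(s1,p1),ray(s2,p2)):
        A=[np.eye(3)-np.outer(d,d) for d in(a,b)]
        X=np.linalg.solve(A[0]+A[1],A[0]@s1['origin']+A[1]@s2['origin'])
        gap=abs(np.dot(np.cross(a,b),s2['origin']-s1['origin']))/np.linalg.norm(np.cross(a,b))
        out.append([*X,gap])
    return np.array(out)
def fields(s,box):
    x0,y0,x1,y1=box; im=s['img'][y0:y1,x0:x1].astype(int)
    # field interiors: outline contours' holes
    m=((im.min(2)>125)).astype(np.uint8)
    cs,hi=cv2.findContours(m,cv2.RETR_CCOMP,cv2.CHAIN_APPROX_NONE)
    o=[]
    for c,h in zip(cs,hi[0]):
        if h[3]>=0 and cv2.contourArea(c)>150:
            M=cv2.moments(c); o.append([M['m10']/M['m00']+x0,M['m01']/M['m00']+y0,cv2.contourArea(c)])
    return np.array(sorted(o))
E
python3 - <<'E'
from h import *
np.set_printoptions(precision=4,suppress=True)
T=r.snapshot('top');S=r.snapshot('side')
ft=fields(T,(190,145,395,220));fs=fields(S,(205,160,305,275));print(ft,fs)
def P(off,pts): return np.array(off)-0.5+0.0+np.array(pts)/4
t={'blue':P((373,235),[(38,43),(126,13),(177,158),(87,187)]),'red':P((443,211),[(57,18),(150,18),(156,172),(60,174)])}
s={'blue':P((319,157),[(55,60),(157,70),(152,107),(48,102)]),'red':P((322,126),[(72,57),(160,87),(130,117),(50,92)])}
for k in t:
    print(k,tri(T,t[k].mean(0),S,s[k].mean(0)))
    z={'blue':.04,'red':.032}[k]
    q=plane(T,t[k],z)[:,:2]; print(q, q.mean(0)); print(np.linalg.norm(q-np.roll(q,-1,0),axis=1))
    d=q[3]-q[0]+q[2]-q[1]; print('long yaw',np.arctan2(d[1],d[0])); print('side',plane(S,s[k],z).mean(0))
for k,a,b,z in(('bush',P((133,236),(92,98)),P((233,283),(99,81)),.045),('bearing',P((70,201),(95,98)),P((173,316),(103,102)),.018)):
    print(k,tri(T,a,S,b),plane(T,a,z),plane(S,b,z))
print(plane(T,ft[:,:2],.004)); 
if len(fs)==3: print(tri(T,ft[:,:2],S,fs[:,:2]))
print('blocks',plane(T,[(205,188),(377,174)],.022))
print('gbox,filter',plane(T,[(308,268)],.036),plane(T,[(243,264)],.066))
E
```

```text
[[ 290.4985  182.8723  988.    ]
 [ 342.0044  178.0247 1424.5   ]] [[ 255.3821  218.8182 3602.    ]
 [ 258.5324  213.1483  403.5   ]]
blue [[ 0.4442 -0.2804  0.0428  0.0008]]
[[ 0.4774 -0.2418]
 [ 0.4949 -0.2929]
 [ 0.4118 -0.3202]
 [ 0.3952 -0.2683]] [ 0.4448 -0.2808]
[0.054  0.0874 0.0545 0.0864]
long yaw -2.8273500081465923
side [ 0.445  -0.2838  0.04  ]
red [[ 0.5039 -0.4456  0.0339  0.0007]]
[[ 0.5491 -0.4197]
 [ 0.5492 -0.4743]
 [ 0.4594 -0.474 ]
 [ 0.4581 -0.4181]] [ 0.5039 -0.4465]
[0.0546 0.0899 0.056  0.091 ]
long yaw 3.130983271001892
side [ 0.5054 -0.4481  0.032 ]
bush [[0.4413 0.2804 0.0445 0.001 ]] [[0.4408 0.2801 0.045 ]] [[0.4416 0.2809 0.045 ]]
bearing [[0.5237 0.4405 0.0175 0.0009]] [[0.524  0.4405 0.018 ]] [[0.523  0.4406 0.018 ]]
[[ 0.6294 -0.0312  0.004 ]
 [ 0.6416 -0.1556  0.004 ]]
blocks [[ 0.6133  0.1728  0.022 ]
 [ 0.648  -0.2369  0.022 ]]
gbox,filter [[ 0.4246 -0.0715  0.036 ]] [[0.4325 0.0759 0.066 ]]
```

Everything matches the stated sizes and heights: blue and red tops at 43 and 34 mm, bush 44.5 mm, bearing 17.5 mm, block spacing 411 mm. Now a helper to convert waypoints into tool axes, then the first move, to the red box.

```bash
cat > wp.py <<'E'
import sys
from h import *
# args: "x y z yaw" waypoints -> rows in tool axes (cm, rad) from the present pose
s=r.read_state(); R0=R.from_quat(s['tool_rot'])
print('t',round(s['t'],2),'p',s['tool_pos'].round(4),'w',round(s['grip_width'],4),'F',s['wrist_force'].round(1),'q',s['joints'].round(2))
for a in sys.argv[1:]:
    x,y,z,w=map(float,a.split())
    d=R0.inv().apply(np.array([x,y,z])-s['tool_pos'])*100
    G=R.from_matrix(np.array([[np.cos(w),np.sin(w),0],[np.sin(w),-np.cos(w),0],[0,0,-1]]))
    print(a,'->',d.round(2),(R0.inv()*G).as_rotvec().round(3))
E
python3 wp.py "0.504 -0.446 0.11 -0.01" "0.504 -0.446 0.006 -0.01"
python3 - <<'E'
from h import *
T=r.snapshot('top');S=r.snapshot('side')
print('board z',tri(T,[(290.5,182.87)],S,[(258.53,213.15)]))
E
```

```text
t 0.2 p [ 0.227  -0.582   0.2306] w 0.0855 F [ 0.  -0.5  0.3] q [ 1.14  0.38  0.02  1.37 -0.01  1.39 -0.05]
0.504 -0.446 0.11 -0.01 -> [30.75 -2.59 12.07] [-0.001  0.     0.382]
0.504 -0.446 0.006 -0.01 -> [30.75 -2.58 22.47] [-0.001  0.     0.382]
board z [[ 6.29434691e-01 -3.10840056e-02  5.30039638e-03  5.49847506e-04]]
```

Call:
jog_arm(plan="30.7 -2.6 12 0 0 0.38; 30.7 -2.6 12 0 0 0.38; 30.7 -2.6 12 0 0 0.38; 30.7 -2.6 12 0 0 0.38; 30.7 -2.6 12 0 0 0.38; 30.7 -2.6 12 0 0 0.38; 30.7 -2.6 12 0 0 0.38; 30.7 -2.6 12 0 0 0.38; 30.7 -2.6 15 0 0 0.38; 30.7 -2.6 15 0 0 0.38", gripper=0, force=40)

```text
t: 1.3
tool_pos: [0.5013, -0.4453, 0.0774]
tool_rot: [1.0, -0.004, -0.003, -0.002]
wrist_force: [-1.7, -0.3, -1.6]
grip_width: 0.0856
gripper_force: 0.0
```

```bash
python3 wp.py "0.504 -0.446 0.006 -0.01"
```

```text
t 1.3 p [ 0.5013 -0.4453  0.0774] w 0.0856 F [-1.7 -0.3 -1.6] q [ 0.7   0.59 -0.03  1.41  0.02  1.15 -0.91]
0.504 -0.446 0.006 -0.01 -> [0.31 0.1  7.14] [-0.004  0.006  0.002]
```

Call:
jog_arm(plan="0.3 0.1 3 0 0 0; 0.3 0.1 5 0 0 0; 0.3 0.1 6.5 0 0 0; 0.3 0.1 7 0 0 0; 0.3 0.1 7 0 0 0; 0.3 0.1 7 0 0 0; 0.3 0.1 7 0 0 0; 0.3 0.1 7 0 0 0; 0.3 0.1 7 0 0 0; 0.3 0.1 7 0 0 0")

```text
t: 2.3
tool_pos: [0.5068, -0.4476, 0.0116]
tool_rot: [1.0, -0.004, 0.0, 0.0]
wrist_force: [-0.2, -0.2, -0.3]
grip_width: 0.0855
gripper_force: 0.0
```

Call:
jog_arm(plan="0 0 0 0 0 0; 0 0 0 0 0 0; 0 0 0 0 0 0; 0 0 0 0 0 0; 0 0 0 0 0 0; 0 0 0 0 0 0; 0 0 0 0 0 0; 0 0 0 0 0 0; 0 0 0 0 0 0; 0 0 0 0 0 0", gripper=255)

```text
t: 3.3
tool_pos: [0.5068, -0.4476, 0.0115]
tool_rot: [1.0, -0.004, 0.0, 0.0]
wrist_force: [-0.4, 1.0, 5.1]
grip_width: 0.0541
gripper_force: 44.5
```

```bash
python3 wp.py "0.504 -0.446 0.11 -0.01" "0.640 -0.156 0.11 1.655"
```

```text
t 3.3 p [ 0.5068 -0.4476  0.0115] w 0.0541 F [-0.4  1.   5.1] q [ 0.7   0.67 -0.03  1.45  0.02  1.03 -0.92]
0.504 -0.446 0.11 -0.01 -> [-0.28 -0.16 -9.85] [ 0.    -0.     0.002]
0.640 -0.156 0.11 1.655 -> [ 13.08 -29.27  -9.85] [ 0.    -0.    -1.663]
```

Call:
jog_arm(plan="0 0 -3 0 0 0; 0 0 -6 0 0 0; 3 -5 -9 0 0 -0.15; 5 -9 -9.8 0 0 -0.3; 7 -13 -9.8 0 0 -0.45; 8 -17 -9.8 0 0 -0.6; 10 -21 -9.8 0 0 -0.75; 12 -25 -9.8 0 0 -0.9; 13 -29 -9.8 0 0 -1.05; 13 -29.5 -9.8 0 0 -1.2")

```text
t: 4.3
tool_pos: [0.6401, -0.1438, 0.108]
tool_rot: [0.823, 0.568, 0.001, -0.003]
wrist_force: [0.7, 1.7, -2.7]
grip_width: 0.0538
gripper_force: 43.9
```

```bash
python3 wp.py "0.640 -0.153 0.06 1.655" "0.640 -0.153 0.017 1.655"
```

```text
t 4.3 p [ 0.6401 -0.1438  0.108 ] w 0.0538 F [ 0.7  1.7 -2.7] q [ 0.42  0.56 -0.35  1.42  0.19  1.2  -0.32]
0.640 -0.153 0.06 1.655 -> [-0.89  0.33  4.8 ] [-0.002 -0.006 -0.447]
0.640 -0.153 0.017 1.655 -> [-0.91  0.34  9.1 ] [-0.002 -0.006 -0.447]
```

Call:
jog_arm(plan="-0.5 0.2 0 0 0 -0.15; -0.9 0.3 1 0 0 -0.3; -0.9 0.3 3 0 0 -0.45; -0.9 0.3 5 0 0 -0.45; -0.9 0.3 6 0 0 -0.45; -0.9 0.3 6.5 0 0 -0.45; -0.9 0.3 6.5 0 0 -0.45; -0.9 0.3 6.5 0 0 -0.45; -0.9 0.3 6.5 0 0 -0.45; -0.9 0.3 6.5 0 0 -0.45")

```text
t: 5.3
tool_pos: [0.6391, -0.1631, 0.0453]
tool_rot: [0.682, 0.732, 0.0, 0.001]
wrist_force: [0.4, 0.1, -3.0]
grip_width: 0.0537
gripper_force: 43.8
```

```bash
python3 wp.py "0.640 -0.153 0.017 1.655"; python3 -c "
from h import *
cv2.imwrite('pics/s1.png',cv2.resize(r.snapshot('side')['img'][110:320,160:440],None,fx=2.6,fy=2.6))"
```

```text
t 5.3 p [ 0.6391 -0.1631  0.0453] w 0.0537 F [ 0.4  0.1 -3. ] q [ 0.49  0.63 -0.42  1.47  0.27  1.09  0.09]
0.640 -0.153 0.017 1.655 -> [1.01 0.16 2.83] [ 0.001  0.    -0.013]
```

View pics/s1.png

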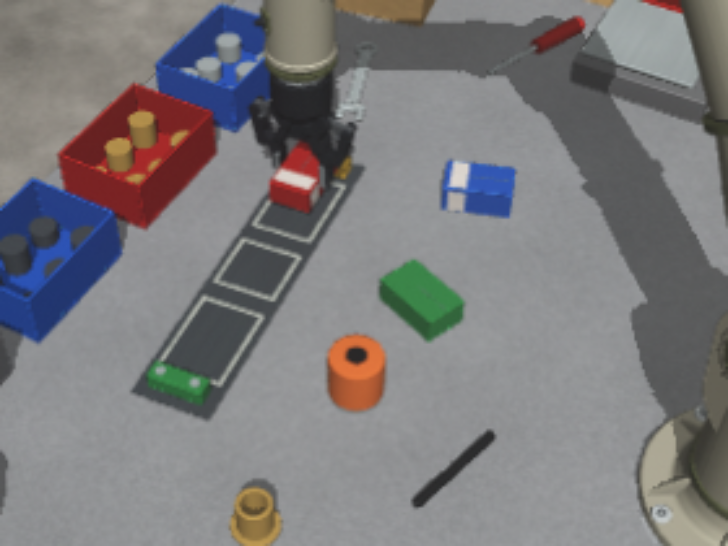

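The red box (crop 295,180) hangs straight and lengthways over the yellow-end field. I'll lower it.

Call:
jog_arm(plan="1 0.2 0.5 0 0 0; 1 0.2 1.2 0 0 0; 1 0.2 1.8 0 0 0; 1 0.2 2.2 0 0 0; 1 0.2 2.5 0 0 0; 1 0.2 2.7 0 0 0; 1 0.2 2.8 0 0 0; 1 0.2 2.9 0 0 0; 1 0.2 2.9 0 0 0; 1 0.2 2.9 0 0 0")

```text
t: 6.35
tool_pos: [0.64, -0.153, 0.0156]
tool_rot: [0.682, 0.732, 0.0, 0.0]
wrist_force: [-0.2, -0.0, -1.8]
grip_width: 0.054
gripper_force: 44.0
```

```bash
python3 wp.py "0.640 -0.153 0.0155 1.655"
```

```text
t 6.35 p [ 0.64   -0.153   0.0156] w 0.054 F [-0.2 -0.  -1.8] q [ 0.47  0.67 -0.41  1.49  0.29  1.04  0.06]
0.640 -0.153 0.0155 1.655 -> [0.   0.   0.01] [ 0.001  0.    -0.013]
```

Call:
jog_arm(plan="0 0 0 0 0 0; 0 0 0 0 0 0; 0 0 0 0 0 0; 0 0 0 0 0 0; 0 0 0 0 0 0; 0 0 -2 0 0 0; 0 0 -4 0 0 0; 0 0 -7 0 0 0; 0 0 -9 0 0 0; 0 0 -9 0 0 0", gripper=0)

```text
t: 7.35
tool_pos: [0.642, -0.1531, 0.1093]
tool_rot: [0.682, 0.732, 0.002, 0.003]
wrist_force: [0.5, 0.2, 0.5]
grip_width: 0.0851
gripper_force: 0.0
```

```bash
python3 wp.py "0.4445 -0.281 0.09 0.314"
```

```text
t 7.35 p [ 0.642  -0.1531  0.1093] w 0.0851 F [0.5 0.2 0.5] q [ 0.48  0.57 -0.43  1.42  0.25  1.2   0.09]
0.4445 -0.281 0.09 0.314 -> [-11.35 -20.62   1.83] [ 0.006 -0.003  1.328]
```

Call:
jog_arm(plan="-1.3 -2.5 0 0 0 0.14; -2.6 -5 0 0 0 0.28; -3.9 -7.5 0 0 0 0.42; -5.2 -10 0 0 0 0.56; -6.5 -12.5 0 0 0 0.7; -7.8 -15 0 0 0 0.84; -9.1 -17 0 0 0 0.98; -10.5 -19 0 0 0 1.12; -11.3 -20.6 0 0 0 1.26; -11.3 -20.6 0 0 0 1.33")

```text
t: 8.35
tool_pos: [0.4394, -0.2824, 0.1046]
tool_rot: [0.989, 0.15, -0.001, 0.0]
wrist_force: [-0.5, -0.1, 0.3]
grip_width: 0.0853
gripper_force: 0.0
```

Call:
jog_arm(plan="0 0 1 0 0 0; 0 0 2 0 0 0; 0 0 3 0 0 0; 0 0 3 0 0 0; 0 0 3 0 0 0; 0 0 3 0 0 0; 0 0 3 0 0 0; 0 0 3 0 0 0; 0 0 3 0 0 0; 0 0 3 0 0 0")

```text
t: 9.35
tool_pos: [0.4424, -0.2803, 0.0755]
tool_rot: [0.988, 0.155, 0.0, 0.0]
wrist_force: [0.0, -0.1, 0.7]
grip_width: 0.0857
gripper_force: 0.0
```

```bash
python3 wp.py "0.4445 -0.281 0.012 0.314"
```

```text
t 9.35 p [ 0.4424 -0.2803  0.0755] w 0.0857 F [ 0.  -0.1  0.7] q [ 0.65  0.31 -0.17  1.84  0.06  1.   -0.81]
0.4445 -0.281 0.012 0.314 -> [0.18 0.13 6.35] [ 0.    -0.    -0.002]
```

Call:
jog_arm(plan="0.2 0.1 2 0 0 0; 0.2 0.1 4 0 0 0; 0.2 0.1 5.5 0 0 0; 0.2 0.1 6.2 0 0 0; 0.2 0.1 6.4 0 0 0; 0.2 0.1 6.4 0 0 0; 0.2 0.1 6.4 0 0 0; 0.2 0.1 6.4 0 0 0; 0.2 0.1 6.4 0 0 0; 0.2 0.1 6.4 0 0 0")

```text
t: 10.35
tool_pos: [0.4447, -0.2807, 0.0117]
tool_rot: [0.988, 0.155, 0.0, 0.0]
wrist_force: [0.3, -0.0, -0.4]
grip_width: 0.0856
gripper_force: 0.0
```

Call:
jog_arm(plan="0 0 0 0 0 0; 0 0 0 0 0 0; 0 0 0 0 0 0; 0 0 0 0 0 0; 0 0 0 0 0 0; 0 0 0 0 0 0; 0 0 0 0 0 0; 0 0 0 0 0 0; 0 0 0 0 0 0; 0 0 0 0 0 0", gripper=255)

```text
t: 11.35
tool_pos: [0.4448, -0.281, 0.0117]
tool_rot: [0.988, 0.155, 0.0, 0.0]
wrist_force: [0.5, -1.4, 5.0]
grip_width: 0.0544
gripper_force: 44.0
```

```bash
python3 wp.py "0.53 -0.18 0.16 0.9" "0.619 0.093 0.13 1.655"
```

```text
t 11.35 p [ 0.4448 -0.281   0.0117] w 0.0544 F [ 0.5 -1.4  5. ] q [ 0.64  0.4  -0.16  1.88  0.08  0.86 -0.82]
0.53 -0.18 0.16 0.9 -> [ 11.21  -6.99 -14.83] [ 0.001 -0.    -0.588]
0.619 0.093 0.13 1.655 -> [ 28.05 -30.25 -11.84] [ 1.000e-03  0.000e+00 -1.343e+00]
```

Call:
jog_arm(plan="0 0 -4 0 0 0; 0 0 -8 0 0 -0.1; 3 -3.5 -12 0 0 -0.25; 7 -7 -12 0 0 -0.4; 10.5 -11 -12 0 0 -0.55; 14 -15 -12 0 0 -0.7; 17.5 -19 -12 0 0 -0.85; 21 -23 -12 0 0 -1; 25 -27 -12 0 0 -1.15; 28 -30.3 -12 0 0 -1.3")

```text
t: 12.35
tool_pos: [0.6068, 0.0724, 0.13]
tool_rot: [0.69, 0.724, -0.001, -0.001]
wrist_force: [0.8, -0.4, -3.8]
grip_width: 0.0542
gripper_force: 45.3
```

Call:
jog_arm(plan="0 0 1 0 0 -0.04; 0 0 3 0 0 -0.04; 0 0 5 0 0 -0.04; 0 0 6 0 0 -0.04; 0 0 6.5 0 0 -0.04; 0 0 6.5 0 0 -0.04; 0 0 6.5 0 0 -0.04; 0 0 6.5 0 0 -0.04; 0 0 6.5 0 0 -0.04; 0 0 6.5 0 0 -0.04")

```text
t: 13.35
tool_pos: [0.6076, 0.0706, 0.0669]
tool_rot: [0.678, 0.735, 0.0, 0.0]
wrist_force: [0.3, 0.1, -4.1]
grip_width: 0.0544
gripper_force: 45.3
```

```bash
python3 wp.py "0.619 0.093 0.0160 1.655"
```

```text
t 13.35 p [0.6076 0.0706 0.0669] w 0.0544 F [ 0.3  0.1 -4.1] q [ 0.22  0.54 -0.52  1.59  0.29  1.09 -0.3 ]
0.619 0.093 0.0160 1.655 -> [2.14 1.31 5.09] [ 0.001  0.    -0.003]
```

Call:
jog_arm(plan="1 0.7 0.5 0 0 0; 2.1 1.3 1.5 0 0 0; 2.1 1.3 2.5 0 0 0; 2.1 1.3 3.5 0 0 0; 2.1 1.3 4.2 0 0 0; 2.1 1.3 4.6 0 0 0; 2.1 1.3 4.9 0 0 0; 2.1 1.3 5.1 0 0 0; 2.1 1.3 5.1 0 0 0; 2.1 1.3 5.1 0 0 0")

```text
t: 14.35
tool_pos: [0.6189, 0.0925, 0.0158]
tool_rot: [0.678, 0.735, 0.0, 0.0]
wrist_force: [-0.6, -0.2, -2.6]
grip_width: 0.0541
gripper_force: 45.7
```

```bash
python3 wp.py "0.619 0.093 0.0157 1.655"
```

```text
t 14.35 p [0.6189 0.0925 0.0158] w 0.0541 F [-0.6 -0.2 -2.6] q [ 0.16  0.62 -0.5   1.59  0.34  1.02 -0.36]
0.619 0.093 0.0157 1.655 -> [0.04 0.01 0.01] [ 0.001 -0.    -0.003]
```

Release, rise, then go to the bush.

Call:
jog_arm(plan="0 0 0 0 0 0; 0 0 0 0 0 0; 0 0 0 0 0 0; 0 0 0 0 0 0; 0 0 0 0 0 0; 0 0 -2 0 0 0; 0 0 -4 0 0 0; 0 0 -7 0 0 0; 0 0 -10 0 0 0; 0 0 -11 0 0 0", gripper=0)

```text
t: 15.35
tool_pos: [0.6202, 0.0932, 0.129]
tool_rot: [0.678, 0.735, 0.002, 0.002]
wrist_force: [0.6, -0.3, 0.4]
grip_width: 0.0856
gripper_force: 0.0
```

```bash
python3 wp.py "0.441 0.2804 0.11 1.655"
```

```text
t 15.35 p [0.6202 0.0932 0.129 ] w 0.0856 F [ 0.6 -0.3  0.4] q [ 0.19  0.51 -0.54  1.49  0.27  1.22 -0.31]
0.441 0.2804 0.11 1.655 -> [ 20.11 -16.36   1.83] [ 0.005 -0.001 -0.003]
```

Call:
jog_arm(plan="3 -2.5 0 0 0 0; 6 -5 0 0 0 0; 9 -7.5 0 0 0 0; 12 -10 0 0 0 0; 15 -12.5 0 0 0 0; 18 -14.5 0 0 0 0; 20 -16.3 0.5 0 0 0; 20 -16.3 1.5 0 0 0; 20 -16.3 2 0 0 0; 20 -16.3 2 0 0 0")

```text
t: 16.35
tool_pos: [0.4401, 0.2773, 0.1041]
tool_rot: [0.678, 0.735, -0.001, -0.0]
wrist_force: [1.1, 0.1, -0.3]
grip_width: 0.0854
gripper_force: 0.0
```

```bash
python3 wp.py "0.441 0.2804 0.014 1.655"
```

```text
t 16.35 p [0.4401 0.2773 0.1041] w 0.0854 F [ 1.1  0.1 -0.3] q [-0.07  0.34 -0.66  1.8   0.23  1.09 -0.73]
0.441 0.2804 0.014 1.655 -> [0.31 0.13 9.01] [-0.002  0.001 -0.005]
```

Call:
jog_arm(plan="0.3 0.1 2 0 0 0; 0.3 0.1 4 0 0 0; 0.3 0.1 6 0 0 0; 0.3 0.1 7.5 0 0 0; 0.3 0.1 8.5 0 0 0; 0.3 0.1 9 0 0 0; 0.3 0.1 9 0 0 0; 0.3 0.1 9 0 0 0; 0.3 0.1 9 0 0 0; 0.3 0.1 9 0 0 0")

```text
t: 17.35
tool_pos: [0.4411, 0.2821, 0.016]
tool_rot: [0.678, 0.735, 0.001, 0.0]
wrist_force: [0.3, -0.1, 0.1]
grip_width: 0.0853
gripper_force: 0.0
```

Call:
jog_arm(plan="0 0 0 0 0 0; 0 0 0 0 0 0; 0 0 0 0 0 0; 0 0 0 0 0 0; 0 0 0 0 0 0; 0 0 0 0 0 0; 0 0 0 0 0 0; 0 0 0 0 0 0; 0 0 0 0 0 0; 0 0 0 0 0 0", gripper=255)

```text
t: 18.35
tool_pos: [0.4408, 0.2819, 0.0157]
tool_rot: [0.678, 0.735, 0.0, 0.0]
wrist_force: [-0.7, -1.6, 6.0]
grip_width: 0.0394
gripper_force: 40.1
```

```bash
python3 wp.py "0.630 -0.0315 0.13 1.655"
```

```text
t 18.35 p [0.4408 0.2819 0.0157] w 0.0394 F [-0.7 -1.6  6. ] q [-0.12  0.46 -0.62  1.87  0.33  0.91 -0.81]
0.630 -0.0315 0.13 1.655 -> [-32.77  16.32 -11.42] [ 0.    -0.    -0.003]
```

Call:
jog_arm(plan="0 0 -4 0 0 0; 0 0 -8 0 0 0; -4 2 -11.5 0 0 0; -8 4 -11.5 0 0 0; -12 6 -11.5 0 0 0; -16 8 -11.5 0 0 0; -20 10 -11.5 0 0 0; -24 12 -11.5 0 0 0; -28 14 -11.5 0 0 0; -32 16 -11.5 0 0 0")

```text
t: 19.35
tool_pos: [0.6261, -0.0259, 0.1293]
tool_rot: [0.678, 0.735, -0.001, -0.001]
wrist_force: [1.3, 0.8, -2.9]
grip_width: 0.0391
gripper_force: 42.0
```

Call:
jog_arm(plan="-0.8 0.3 1 0 0 0; -0.8 0.3 2 0 0 0; -0.8 0.3 3 0 0 0; -0.8 0.3 4 0 0 0; -0.8 0.3 5 0 0 0; -0.8 0.3 5 0 0 0; -0.8 0.3 5 0 0 0; -0.8 0.3 5 0 0 0; -0.8 0.3 5 0 0 0; -0.8 0.3 5 0 0 0")

```text
t: 20.35
tool_pos: [0.63, -0.0319, 0.0808]
tool_rot: [0.678, 0.735, 0.0, 0.0]
wrist_force: [-0.4, -0.0, -3.8]
grip_width: 0.0394
gripper_force: 42.0
```

```bash
python3 wp.py "0.630 -0.0315 0.020 1.655"; python3 -c "
from h import *
cv2.imwrite('pics/s2.png',cv2.resize(r.snapshot('side')['img'][110:320,160:440],None,fx=2.6,fy=2.6))"
```

```text
t 20.35 p [ 0.63   -0.0319  0.0808] w 0.0394 F [-0.4 -0.  -3.8] q [ 0.35  0.55 -0.48  1.52  0.27  1.13 -0.11]
0.630 -0.0315 0.020 1.655 -> [ 0.04 -0.    6.08] [ 0.001  0.    -0.003]
```

View pics/s2.png

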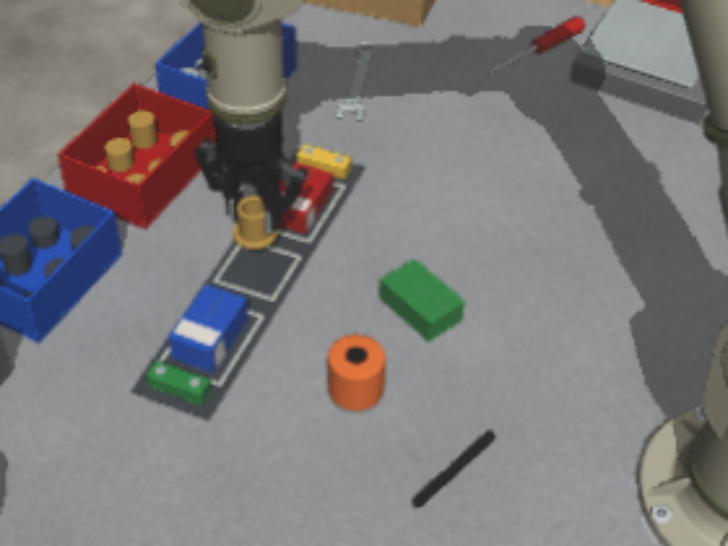

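Both boxes sit in their fields (blue at crop 207,328; red at 308,195), and the bush hangs upright at (252,222). I'll lower it.

Call:
jog_arm(plan="0 0 1 0 0 0; 0 0 2 0 0 0; 0 0 3 0 0 0; 0 0 4 0 0 0; 0 0 5 0 0 0; 0 0 5.5 0 0 0; 0 0 5.9 0 0 0; 0 0 6.1 0 0 0; 0 0 6.1 0 0 0; 0 0 6.1 0 0 0")

```text
t: 21.4
tool_pos: [0.6301, -0.0318, 0.0199]
tool_rot: [0.678, 0.735, 0.0, 0.0]
wrist_force: [-1.7, 0.2, -0.9]
grip_width: 0.039
gripper_force: 42.1
```

Call:
jog_arm(plan="0 0 0 0 0 0; 0 0 0 0 0 0; 0 0 0 0 0 0; 0 0 0 0 0 0; 0 0 0 0 0 0; 0 0 0 0 0 0; 0 0 -2 0 0 0; 0 0 -4 0 0 0; 0 0 -7 0 0 0; 0 0 -10 0 0 0", gripper=0)

```text
t: 22.4
tool_pos: [0.6293, -0.0319, 0.12]
tool_rot: [0.678, 0.735, -0.0, -0.0]
wrist_force: [0.6, -0.5, -0.2]
grip_width: 0.0854
gripper_force: 0.0
```

```bash
python3 wp.py "0.5237 0.4405 0.13 1.655"
```

```text
t 22.4 p [ 0.6293 -0.0319  0.12  ] w 0.0854 F [ 0.6 -0.5 -0.2] q [ 0.35  0.52 -0.49  1.49  0.25  1.2  -0.1 ]
0.5237 0.4405 0.13 1.655 -> [47.94 -6.7  -0.98] [-0.001 -0.    -0.003]
```

Call:
jog_arm(plan="4.8 -0.7 -1 0 0 0; 9.6 -1.4 -1 0 0 0; 14.4 -2 -1 0 0 0; 19.2 -2.7 -1 0 0 0; 24 -3.4 -1 0 0 0; 28.8 -4 -1 0 0 0; 33.6 -4.7 -1 0 0 0; 38.4 -5.4 -1 0 0 0; 43.2 -6 -1 0 0 0; 47.9 -6.7 -1 0 0 0")

```text
t: 23.4
tool_pos: [0.5236, 0.4419, 0.1294]
tool_rot: [0.678, 0.735, 0.0, 0.0]
wrist_force: [0.6, 0.9, 0.1]
grip_width: 0.0852
gripper_force: 0.0
```

Call:
jog_arm(plan="0 0 2 0 0 0; 0 0 4 0 0 0; 0 0 6 0 0 0; 0 0 7 0 0 0; 0 0 7 0 0 0; 0 0 7 0 0 0; 0 0 7 0 0 0; 0 0 7 0 0 0; 0 0 7 0 0 0; 0 0 7 0 0 0")

```text
t: 24.4
tool_pos: [0.5243, 0.4402, 0.0598]
tool_rot: [0.678, 0.735, 0.0, 0.0]
wrist_force: [0.2, 0.0, 0.5]
grip_width: 0.0853
gripper_force: 0.0
```

```bash
python3 wp.py "0.5237 0.4405 0.002 1.655"
```

```text
t 24.4 p [0.5243 0.4402 0.0598] w 0.0853 F [0.2 0.  0.5] q [-0.38  0.7  -0.57  1.37  0.38  1.18 -0.91]
0.5237 0.4405 0.002 1.655 -> [ 0.03 -0.06  5.78] [ 0.001 -0.    -0.003]
```

Call:
jog_arm(plan="0 0 1 0 0 0; 0 0 2 0 0 0; 0 0 3 0 0 0; 0 0 4 0 0 0; 0 0 5 0 0 0; 0 0 5.5 0 0 0; 0 0 5.8 0 0 0; 0 0 5.8 0 0 0; 0 0 5.8 0 0 0; 0 0 5.8 0 0 0")

```text
t: 25.4
tool_pos: [0.5244, 0.4404, 0.002]
tool_rot: [0.678, 0.735, 0.001, 0.0]
wrist_force: [0.2, -0.4, 0.5]
grip_width: 0.0854
gripper_force: 0.0
```

Call:
jog_arm(plan="0 0 0 0 0 0; 0 0 0 0 0 0; 0 0 0 0 0 0; 0 0 0 0 0 0; 0 0 0 0 0 0; 0 0 0 0 0 0; 0 0 0 0 0 0; 0 0 0 0 0 0; 0 0 0 0 0 0; 0 0 0 0 0 0", gripper=255)

```text
t: 26.4
tool_pos: [0.5244, 0.4404, 0.002]
tool_rot: [0.678, 0.735, 0.0, 0.0]
wrist_force: [-0.3, -1.2, 5.9]
grip_width: 0.0496
gripper_force: 42.3
```

Call:
jog_arm(plan="0 0 -1 0 0 0; 0 0 -2 0 0 0; 0 0 -4 0 0 0; 0 0 -6 0 0 0; 0 0 -8 0 0 0; 0 0 -10 0 0 0; 0 0 -12 0 0 0; 0 0 -12 0 0 0; 0 0 -12 0 0 0; 0 0 -12 0 0 0")

```text
t: 27.4
tool_pos: [0.5236, 0.4395, 0.1199]
tool_rot: [0.678, 0.735, -0.001, -0.0]
wrist_force: [0.1, -0.0, -2.3]
grip_width: 0.0494
gripper_force: 42.0
```

```bash
python3 wp.py "0.619 0.093 0.12 1.655"
python3 - <<'E'
from h import *
T=r.snapshot('top');S=r.snapshot('side')
a=cv2.resize(T['img'][140:240,60:400],(800,235)); b=cv2.resize(S['img'][150:400,130:460],(450,340))
c=np.zeros((340,800,3),np.uint8); c[:,:450]=b
cv2.imwrite('pics/s3.png',np.vstack([a,c]))
E
```

```text
t 27.4 p [0.5236 0.4395 0.1199] w 0.0494 F [ 0.1 -0.  -2.3] q [-0.38  0.65 -0.58  1.31  0.35  1.28 -0.88]
0.619 0.093 0.12 1.655 -> [-3.531e+01  6.700e+00  3.000e-02] [-0.002  0.001 -0.003]
```

View pics/s3.png

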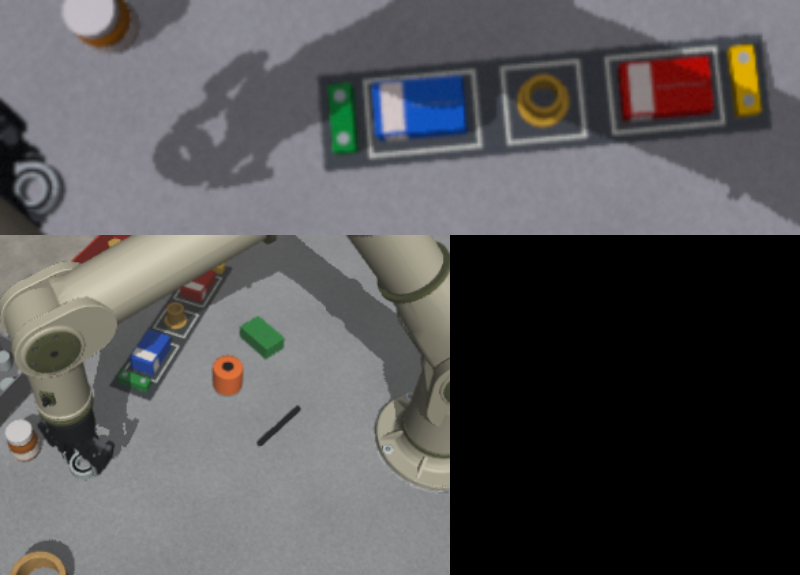

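The bearing hangs flat in the gripper (crop 35,190), and both boxes and the bush sit inside their outlines (blue 418,107; bush 543,100; red 665,85). I'll measure the placed blue top face before putting the bearing on it.

Run:
```python
from h import *
T=r.snapshot('top')
P=lambda x,y:(60+x/2.353-.3,140+y/2.353-.3)
print('corners',plane(T,[P(371,80),P(463,74),P(468,134),P(376,140)],.044).mean(0).round(4))
im=T['img']; h=cv2.cvtColor(im,cv2.COLOR_BGR2HSV)
m=cv2.inRange(h,(105,120,40),(130,255,255)); m[:145]=0;m[215:]=0;m[:,:205]=0;m[:,275:]=0
p=cv2.findNonZero(m); print('mask bbox',cv2.boundingRect(p),cv2.minAreaRect(p))
b=cv2.minAreaRect(p)[0]; print(plane(T,[b],.04).round(4))
print('bush',plane(T,[P(541,94)],.049),'red',plane(T,[P(666,86)],.036))
```

```text
corners [0.6164 0.092  0.044 ]
mask bbox (218, 172, 41, 28) ((237.73106384277344, 185.77243041992188), (25.24582862854004, 39.69574737548828), 85.2363510131836)
[[0.6156 0.0929 0.04  ]]
bush [[ 0.62866028 -0.02868149  0.049     ]] red [[ 0.63955507 -0.15367315  0.036     ]]
```

Call:
jog_arm(plan="-4 0.7 0 0 0 0; -8 1.4 0 0 0 0; -12 2.2 0 0 0 0; -16 3 0 0 0 0; -20 3.7 0 0 0 0; -24 4.5 0 0 0 0; -28 5.3 0 0 0 0; -32 6 0 0 0 0; -35.3 6.7 0 0 0 0; -35.3 6.7 0 0 0 0")

```text
t: 28.55
tool_pos: [0.6211, 0.0854, 0.1203]
tool_rot: [0.681, 0.732, -0.002, 0.001]
wrist_force: [0.4, -0.6, -1.2]
grip_width: 0.0495
gripper_force: 42.1
```

Call:
jog_arm(plan="0 0 1 0 0 0; 0 0 2 0 0 0; 0 0 3 0 0 0; 0 0 4 0 0 0; 0 0 4 0 0 0; 0 0 4 0 0 0; 0 0 4 0 0 0; 0 0 4 0 0 0; 0 0 4 0 0 0; 0 0 4 0 0 0")

```text
t: 29.55
tool_pos: [0.6197, 0.0937, 0.0817]
tool_rot: [0.678, 0.735, 0.0, 0.0]
wrist_force: [0.5, -0.8, -1.8]
grip_width: 0.05
gripper_force: 42.1
```

```bash
python3 wp.py "0.6185 0.093 0.0465 1.655"
```

```text
t 29.55 p [0.6197 0.0937 0.0817] w 0.05 F [ 0.5 -0.8 -1.8] q [ 0.18  0.55 -0.53  1.53  0.3   1.13 -0.33]
0.6185 0.093 0.0465 1.655 -> [-0.06 -0.12  3.51] [ 0.001 -0.    -0.003]
```

Run:
```python
from h import *
T=r.snapshot('top');S=r.snapshot('side')
a=cv2.resize(T['img'][150:220,200:300],(570,400)); b=cv2.resize(S['img'][195:285,205:275],(230,296))
c=np.zeros((400,230,3),np.uint8); c[:296]=b
cv2.imwrite('pics/s4.png',np.hstack([a,c]))
```

```text
(no output)
```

View pics/s4.png

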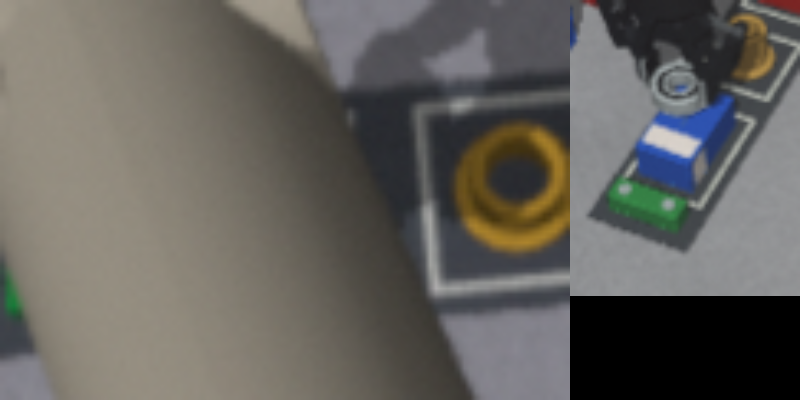

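The side crop shows the bearing level at (678,84), above the blue box. I'll check its centre against the tool.

Run:
```python
from h import *
S=r.snapshot('side')
p=[(205+108/3.286-.4,195+83/3.286-.4)]
for z in(.095,.098,.101): print(plane(S,p,z).round(4))
```

```text
[[0.6212 0.0931 0.095 ]]
[[0.6195 0.0953 0.098 ]]
[[0.6177 0.0976 0.101 ]]
```

Call:
jog_arm(plan="-0.15 -0.15 1 0 0 0; -0.15 -0.15 1.8 0 0 0; -0.15 -0.15 2.5 0 0 0; -0.15 -0.15 3 0 0 0; -0.15 -0.15 3.3 0 0 0; -0.15 -0.15 3.4 0 0 0; -0.15 -0.15 3.5 0 0 0; -0.15 -0.15 3.5 0 0 0; -0.15 -0.15 3.5 0 0 0; -0.15 -0.15 3.5 0 0 0")

```text
t: 30.7
tool_pos: [0.6183, 0.0921, 0.0466]
tool_rot: [0.678, 0.735, 0.0, 0.0]
wrist_force: [-0.4, 0.2, -1.5]
grip_width: 0.0498
gripper_force: 42.1
```

Call:
jog_arm(plan="0 0 0.05 0 0 0; 0 0 0.05 0 0 0; 0 0 0.05 0 0 0; 0 0 0.05 0 0 0; 0 0 0.05 0 0 0; 0 0 0.05 0 0 0; 0 0 0.05 0 0 0; 0 0 0.05 0 0 0; 0 0 0.05 0 0 0; 0 0 0.05 0 0 0")

```text
t: 31.7
tool_pos: [0.6183, 0.0921, 0.046]
tool_rot: [0.678, 0.735, 0.0, 0.0]
wrist_force: [-0.1, -0.3, 0.9]
grip_width: 0.0498
gripper_force: 42.3
```

Contact. Release, rise and move clear of the view.

Call:
jog_arm(plan="0 0 0 0 0 0; 0 0 0 0 0 0; 0 0 0 0 0 0; 0 0 0 0 0 0; 0 0 0 0 0 0; 0 0 0 0 0 0; 0 0 -2 0 0 0; 0 0 -5 0 0 0; 0 0 -9 0 0 0; 0 0 -13 0 0 0", gripper=0)

```text
t: 32.7
tool_pos: [0.6177, 0.092, 0.1769]
tool_rot: [0.678, 0.735, -0.0, -0.0]
wrist_force: [0.5, 0.0, -0.3]
grip_width: 0.085
gripper_force: 0.0
```

Call:
jog_arm(plan="5 0 0 0 0 0; 10 0 0 0 0 0; 15 0 0 0 0 0; 20 0 0 0 0 0; 25 0 0 0 0 0; 30 3 0 0 0 0; 32 6 0 0 0 0; 32 6 0 0 0 0; 32 6 0 0 0 0; 32 6 0 0 0 0")

```text
t: 33.7
tool_pos: [0.6518, 0.4152, 0.1764]
tool_rot: [0.678, 0.735, 0.0, 0.0]
wrist_force: [-0.4, 0.2, -0.1]
grip_width: 0.0857
gripper_force: 0.0
```

Run:
```python
from h import *
T=r.snapshot('top');S=r.snapshot('side')
a=cv2.resize(T['img'][145:220,190:400],(800,286)); b=cv2.resize(S['img'][160:275,205:365],(416,299))
c=np.zeros((299,800,3),np.uint8); c[:,:416]=b
cv2.imwrite('pics/s5.png',np.vstack([a,c]))
```

View pics/s5.png

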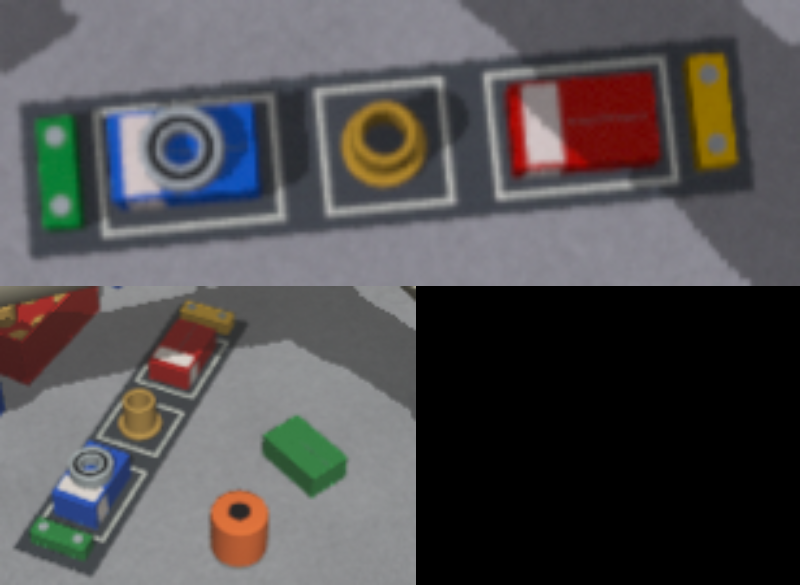

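The final view shows the bearing (183,147) centred on the blue box (182,154) once its height is allowed for. The bush (383,142) and red box (583,122) are inside their outlines, and the green box and filter have not moved.

```bash
python3 -c "
from bench import r
print(r.job_done())"
```

```text
the job is handed in; nothing more can be done
None
```

I handed the job in at about 34 s. In the last pictures both boxes and the bush stood inside their outlines and the bearing lay on the blue box to within about 3 mm of its centre, with the green box and filter in place; the hand-in returned no verdict.

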